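# Open a twist-lock dose vial of unknown hand

## Robot

A 6-joint arm with a two-finger parallel gripper is mounted at the origin on a cart in front of the work surface, level with it; the furniture and walls round the work are solid. World frame = base frame: x ahead of the robot, y to its left, z up, the work surface at z = 0. Lengths are in m, angles in rad, forces in N, time in s.
With the tool pointing down it reaches from about 0.3 to 0.875 m from the base axis. Payload 6.4 kg.
Tool frame: the origin (TCP) lies on the centre line of the jaws, within the pads' length; the fingertips stand 25 mm ahead of it and the grasp point (between the pads) lies 6 mm ahead of it; z points along the fingers, y is the line along which they close (so a half turn about z gives the same grasp; the last joint's range is limited). The gripper opens to 85 mm and grips with 20 to 120 N. Pads are 22 mm wide; open, the fingers measure 114 mm over their backs; the gripper's body (76 mm by 85 mm) begins 54 mm behind the grasp point. The pads swing forward as they close: fully open they stand 13 mm farther back than shut.
Start: joints at [-1.452, 0.181, 1.607, -0, 1.354, -0.206], TCP at [0.184, -0.545, 0.256] pointing down, gripper open.
Joint ranges: [-2.99, 2.99], [-0.89, 2.07], [0.3, 2.58], [-1.14, 4.28], [0, 2.63], [-3.12, 3.12]. Speed limits (rad/s): [2.57, 2.57, 3.01, 3.14, 3.14, 3.14].

## Interface

Orientations are given as a unit quaternion [w, x, y, z].
In Python, from bench import get_obs, camera, hand_in, spot_in gives the robot as it stands.
- The arm moves only by the shell command python3 -m jog 'ROWS'. ROWS is JSON, one flat list of numbers, 7 for each row, row after row: the shift along the tool's x, y, z in m, then the turn, a rotation vector about the tool's x, y, z in rad, then the closure, from 0 (fully open) to 1 (shut). A call has 1 to 20 rows; each row is the pose to reach, as a shift and turn from the pose commanded when the call began, along the tool's axes at that moment; what a row does not reach only later rows make up. A row lasts 1/8 s, in which the tool goes at most 62.5 mm and 10.7 degrees, less where a joint would pass 70% of its speed; a pose out of reach is approached as far as the arm can. A call with a gripper value outside its range is refused whole. The fingers move at their own pace and stop on an object; the grip force is fixed at half the most. Time passes only in rows, so rows that repeat a pose let the fingers close. It gives the time, the measured TCP pose, the force, the opening and the grip force at its end, in the units of the state.
- get_obs(): the state, without advancing time (a new reading comes with each control period).
- camera(name): name is "scene" or "top"; returns a dict with "frame" (480x640x3 uint8, red, green, blue), "mtx" (3x3 intrinsics, pixels), "distortion" ([k1, k2, p1, p2, k3] as OpenCV has them; the pictures are not rectified), "extrinsics" (4x4, takes a point from camera to world coordinates). Camera axes: x right, y up, looking along -z (the intrinsics and any distortion apply to the point x, -y, -z); pixel columns grow to the right and rows downward; lengths in m; the calibration is good to about 2 mm. A picture is of the moment at which its call begins. There is no depth.
- hand_in(): hands the job in; it is judged then, once.
Trained networks look in a picture, given as the dict that the camera call returned (one of the last four; its "shot" number tells which), for a name from the list of things; names that differ only in an ending like _2 or _b are one class to them, and where a whole thing is asked for, a point or a joint stands for the part that bears it (a point fixed in the world has none). Each returns a list of dicts, best first, with "confidence" (0 to 1); they miss things now and then, are a little off and sometimes report something else, mostly with a low value. They report only what shows in the picture. A call takes as long as a camera call. They do not tell look-alikes from the thing itself.
- spot_in(picture, name): "xyz" ([x, y, z] in m, in world coordinates, good to about 4 mm: the middle of the surface that is visible of it).
The state is a dict: "time_s": time; "q": joint angles; "dq": joint speeds; "joint_efforts": joint torques, N m; "eef_pos": TCP position; "eef_rot": TCP orientation; "wrist_force": force on the tool from outside, world axes, zero at the start; "torque": the same for the moment, N m; "opening": opening from 0.0 (shut) to 1.0 (fully open); "grasp_force": force on a finger pad.
Only numpy, scipy, OpenCV 4.12 (cv2) and the standard library are available. Lean on these libraries where they do the work, as an engineer would, in place of code of your own. Each camera call takes 0.05 s, during which the arm holds its last target. There are 200 camera calls.

## Task

Lift the tall coffee-dose vial with the black fluted cap out of the wooden rack, keeping it upright, and seat it fully home in the square socket of the steel stand, so that it cannot spin. Then find out which way its twist-lock cap opens (it may be left- or right-handed and nothing shows which, so try it both ways) and take the cap off, leaving the vial standing in the socket and the other things undisturbed. Finish while still holding the cap in the gripper, lifted about 8 cm above the mouth of the vial; do not put it down.

Things in the scene. Friction and masses are not known exactly. Their poses are not given: they have to be found in the camera images.
- vial: Tall aluminium vial, loose, about 200 g, upright in any one of the rack holes, its underside 8 mm above the desk. Origin: centre of its underside, z up. Foot: square 30 x 30 mm, 20 mm tall, sides along its x and y. Round body of 46 mm diameter from z = 20 to 60 mm (grip it here, at 45 to 55 mm). Neck of 22 mm diameter up to z = 80 mm, hidden under the cap.
- cap: Black cap on the vial, a loose body of 35 g. Origin: centre of its lower rim, 62 mm above the vial's underside when on. Skirt of 44 mm diameter from z = 0 to 21 mm, then a solid round fluted knob of 30 mm diameter to z = 36 mm (grip it here). Locked at the start, its yaw within 0.06 rad of the vial's, it can rise only 1 mm.
- rack: Fixed dark wooden rack, 76 x 236 x 34 mm, long side along its y. Origin: centre of its underside, on the desk. Three round holes of 48 mm diameter at y = -76, 0 and 76 mm, floors 8 mm above the desk. A vial here is free to spin.
- stand: Fixed steel stand, 80 x 80 x 26 mm, with one square socket in the middle of its top, 33 mm wide, sides along its x and y, chamfered 4 mm. Origin: centre of its underside, on the desk. The vial's foot fits at any quarter turn.
- socket (a point): Centre of the floor of the stand's square socket, 18 mm below the stand's top and 8 mm above the desk; the vial's origin lies here when it is fully home. Axes as the stand's.
- open_vial_1: Short open aluminium vial without a cap, 46 mm diameter, 50 mm tall, loose in another rack hole; bystander. Origin: centre of its underside.
- open_vial_2: Like open_vial_1, in the remaining rack hole; bystander.
- tamper: Coffee tamper, steel base 58 mm wide, wooden handle, 95 mm tall, loose; bystander. Origin: centre of its underside.
- timer: White kitchen timer, 58 x 66 x 22 mm, loose on the desk; bystander. Origin: centre of its underside.
- vial_mouth (a point): Centre of the vial's mouth, 80 mm above its underside, under the cap. The cap opens one way only, clockwise or anticlockwise, at random. That way it turns easily on the vial, lifts straight off from about 0.75 rad on, and stops hard near 1.1 rad. The other way it jams after about 0.1 rad (plus the vial's 0.1 rad of play in the socket) and then slips in the fingers.
There are look-alikes about, which are no part of the job. Several things have the shape of the cap; the one meant has the colours described above.

How it is judged:
By the outcome, as a careful person would: the job done as asked, in the order asked, and still so for the second after the job is handed in, while the arm keeps its last pose, push and grip.
It also fails if it takes over 54 s, if anything falls off the work surface, if the arm or the gripper's body presses on something with over 40 N, if the wrist force passes 120 N, or if a joint passes its speed limit or range.

## Working session

There is one attempt and no reset: what is moved stays moved. The work goes in short steps, Python scripts to look and compute and a shell command to move; the robot and the scene stay as the last step left them, time stands still between calls to the robot, and variables do not carry over. Pictures are saved under pics/ and viewed, at most 11 in all, crops included, and the job is handed in when it is done.

```bash
mkdir -p pics; python3 - <<'E'
from bench import *
import cv2,numpy as np
print({k:np.round(v,3).tolist() for k,v in get_obs().items()})
for n in ["scene","top"]:
    p=camera(n); cv2.imwrite(f"pics/{n}0.png",p["frame"][:,:,::-1])
    print(n,np.round(p["extrinsics"],3).tolist(),p["mtx"].tolist(),p["distortion"])
    for t in ["vial","cap","rack","stand","open_vial_1","tamper","timer"]:
        print(t,[(np.round(d["xyz"],3).tolist(),round(d["confidence"],2)) for d in spot_in(p,t)])
E
```

```text
{'time_s': 0.0, 'q': [-1.452, 0.182, 1.608, 0.0, 1.354, -0.206], 'dq': [-0.0, -0.001, -0.0, 0.0, -0.001, -0.0], 'joint_efforts': [0.0, -44.487, -35.134, -0.0, 0.009, 0.0], 'eef_pos': [0.183, -0.544, 0.255], 'eef_rot': [-0.001, 0.987, 0.162, 0.0], 'wrist_force': [-1.32, 1.015, 1.023], 'torque': [0.013, 0.047, 0.021], 'grasp_force': 0.0, 'opening': 1.003}
scene [[0.9, 0.193, -0.39, 0.179], [-0.435, 0.443, -0.784, -0.815], [0.022, 0.876, 0.482, 0.523], [0.0, 0.0, 0.0, 1.0]] [[553.0886354152927, 0.0, 316.2875073003496], [0.0, 553.0886354152927, 242.57903502207006], [0.0, 0.0, 1.0]] [0.05198336 0.         0.         0.         0.        ]
vial [([0.439, -0.163, 0.051], 0.56), ([0.439, -0.066, 0.047], 0.28)]
cap [([0.336, -0.217, 0.018], 0.81), ([0.439, -0.152, 0.089], 0.61)]
rack [([0.418, -0.225, 0.037], 0.73), ([0.589, -0.311, 0.026], 0.4)]
stand [([0.586, -0.31, 0.029], 0.65)]
open_vial_1 [([0.436, -0.229, 0.049], 0.7), ([0.439, -0.067, 0.049], 0.68)]
tamper [([0.726, -0.184, 0.031], 0.68)]
timer [([0.484, 0.068, 0.021], 0.68)]
top [[0.099, 0.974, -0.205, 0.31], [-0.995, 0.097, -0.024, -0.117], [-0.003, 0.206, 0.979, 1.118], [0.0, 0.0, 0.0, 1.0]] [[548.6893682942971, 0.0, 322.9694383205428], [0.0, 548.6893682942971, 246.99862180158902], [0.0, 0.0, 1.0]] [-0.08458127  0.          0.          0.          0.        ]
vial [([0.428, -0.139, 0.06], 0.38)]
cap [([0.34, -0.209, 0.023], 0.74), ([0.443, -0.145, 0.09], 0.73)]
rack [([0.433, -0.149, 0.032], 0.85)]
stand [([0.59, -0.298, 0.029], 0.96), ([0.438, -0.145, 0.034], 0.53)]
open_vial_1 [([0.456, -0.065, 0.015], 0.57)]
tamper [([0.722, -0.169, 0.019], 0.65)]
timer [([0.488, 0.082, 0.021], 0.64)]
```

View pics/scene0.png

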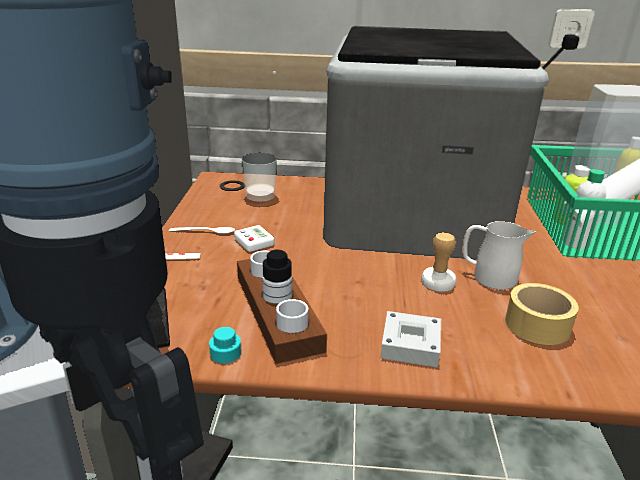

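View pics/top0.png

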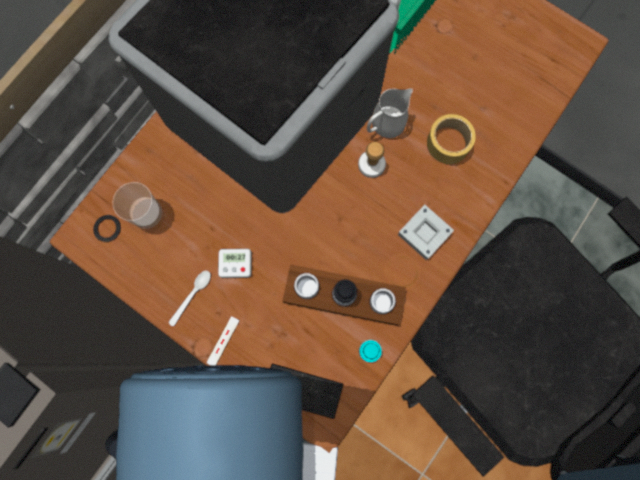

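The vial with the black cap is in the middle rack hole (top picture at about 345,292). The open vials are at (307,286) and (383,300), the stand is at (426,231), and the teal cap at (370,351) is a look-alike. Next I'll measure the rack and the stand.

```bash
cat > h.py <<'E'
import cv2,numpy as np
def plane(p,uv,z):
    uv=np.array(uv,float).reshape(-1,1,2)
    n=cv2.undistortPoints(uv,p["mtx"],np.array(p["distortion"]))[:,0]
    E=np.array(p["extrinsics"]); d=np.c_[n[:,0],-n[:,1],-np.ones(len(n))]@E[:3,:3].T
    return E[:3,3]+d*((z-E[2,3])/d[:,2])[:,None]
def proj(p,X):
    E=np.array(p["extrinsics"]); c=(np.array(X,float).reshape(-1,3)-E[:3,3])@E[:3,:3]
    c=c*[1,-1,-1]
    return cv2.projectPoints(c,np.zeros(3),np.zeros(3),p["mtx"],np.array(p["distortion"]))[0][:,0]
E
python3 - <<'E'
from bench import *
from h import *
out=[]
for n,bs in [("top",[(393,198,66),(278,240,135)]),("scene",[(370,300,80),(230,240,120)])]:
    p=camera(n); f=p["frame"][:,:,::-1]
    for x,y,s in bs: out.append(cv2.resize(f[y:y+s,x:x+s],(396,298) if 0 else (298,298),interpolation=cv2.INTER_CUBIC))
    if n=="top":
        g=f.astype(int); hsv=cv2.cvtColor(np.ascontiguousarray(f),cv2.COLOR_BGR2HSV)
        m=((hsv[...,1]<60)&(hsv[...,2]>90)).astype(np.uint8)
        k=np.zeros_like(m);k[195:265,395:460]=m[195:265,395:460]
        c=max(cv2.findContours(k,0,1)[0],key=cv2.contourArea)
        b=cv2.boxPoints(cv2.minAreaRect(c));print("stand px",b.tolist())
        w=plane(p,b,.026);print(w.round(4).tolist(),w.mean(0))
        m=((hsv[...,2]<125)&(hsv[...,1]>80)).astype(np.uint8)
        k=np.zeros_like(m);k[255:335,270:420]=m[255:335,270:420]
        c=max(cv2.findContours(cv2.morphologyEx(k,2,np.ones((3,3))),0,1)[0],key=cv2.contourArea)
        b=cv2.boxPoints(cv2.minAreaRect(c));print("rack px",b.tolist())
        w=plane(p,b,.034);print(w.round(4).tolist(),w.mean(0))
cv2.imwrite("pics/c1.png",np.vstack([np.hstack(out[:2]),np.hstack(out[2:])]))
E
```

```text
stand px [[397.9593200683594, 232.14479064941406], [424.2036437988281, 203.27601623535156], [453.9185485839844, 230.2895965576172], [427.6742248535156, 259.15838623046875]]
[[0.585, -0.2399, 0.026], [0.6519, -0.2899, 0.026], [0.6004, -0.3545, 0.026], [0.5348, -0.3041, 0.026]] [ 0.59304912 -0.29712679  0.026     ]
rack px [[281.96563720703125, 304.4985046386719], [289.29254150390625, 265.5500793457031], [407.49566650390625, 287.7862854003906], [400.16876220703125, 326.7347106933594]]
[[0.4136, -0.0212, 0.034], [0.4927, -0.0269, 0.034], [0.4713, -0.2661, 0.034], [0.3929, -0.2572, 0.034]] [ 0.44263107 -0.14287749  0.034     ]
```

View pics/c1.png

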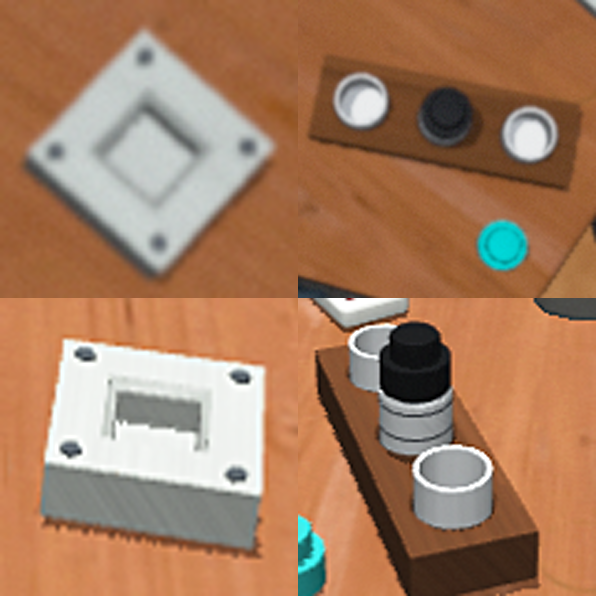

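```bash
python3 - <<'E'
from bench import *
from h import *
a=np.array
t=camera("top");s=camera("scene")
T=a([(145,56),(248,146),(159,243),(56,151)])/4.515+a([393,198])
S=a([(86,57),(240,79),(236,176),(71,150)])/3.725+a([370,300])
for p,u in((t,T),(s,S)):
    w=plane(p,u,.026);print(w.round(4).tolist(),w.mean(0).round(4))
    for i in range(4):
        d=w[(i+1)%4]-w[i];print(np.linalg.norm(d).round(4),(np.degrees(np.arctan2(d[1],d[0]))%90).round(1))
print(plane(t,[(345.5,288)],.106),plane(s,[(277.1,253.7)],.106))
# rims of open vials z=.058
print(plane(t,a([(362-298,101),(529-298,134)])/2.207+[278,240],.058),plane(s,a([(378-298,342-298),(453-298,469-298)])/2.483+[230,240],.058))
# rack top corners
print(plane(t,a([(325,57),(582,103),(568,188),(310,137)]-a([298,0]))/2.207+[278,240],.034))
E
```

```text
[[0.6368, -0.2927, 0.026], [0.5991, -0.3422, 0.026], [0.5501, -0.3043, 0.026], [0.588, -0.255, 0.026]] [ 0.5935 -0.2986  0.026 ]
0.0622 52.7
0.0619 52.3
0.0622 52.4
0.0616 52.3
[[0.5884, -0.2582, 0.026], [0.6368, -0.2956, 0.026], [0.5992, -0.344, 0.026], [0.5509, -0.3059, 0.026]] [ 0.5938 -0.3009  0.026 ]
0.0612 52.3
0.0613 52.1
0.0615 51.7
0.0608 51.9
[[ 0.44891745 -0.14147749  0.106     ]] [[ 0.44720619 -0.14479172  0.106     ]]
[[ 0.45243927 -0.06768965  0.058     ]
 [ 0.43784571 -0.21660162  0.058     ]] [[ 0.45063323 -0.07007806  0.058     ]
 [ 0.43854767 -0.22209966  0.058     ]]
[[ 0.49237284 -0.02887593  0.034     ]
 [ 0.47335681 -0.26437249  0.034     ]
 [ 0.39599759 -0.2573303   0.034     ]
 [ 0.41862979 -0.02356246  0.034     ]]
```

```bash
cat >> h.py <<'E'
from scipy.spatial.transform import Rotation as R
def goal(o,xyz,yaw_y):
    """shift, turn to reach TCP xyz, pointing down, tool y along world yaw_y (deg)"""
    q=o["eef_rot"]; A=R.from_quat([q[1],q[2],q[3],q[0]]); a=np.radians(yaw_y)
    y=np.array([np.cos(a),np.sin(a),0]); z=np.array([0,0,-1.]); x=np.cross(y,z)
    B=R.from_matrix(np.c_[x,y,z])
    return A.inv().apply(np.array(xyz)-o["eef_pos"]).round(4).tolist(),(A.inv()*B).as_rotvec().round(4).tolist()
def yaw(o):
    q=o["eef_rot"]; y=R.from_quat([q[1],q[2],q[3],q[0]]).apply([0,1,0]); return np.degrees(np.arctan2(y[1],y[0]))
E
python3 -c "
from h import *;from bench import *
o=get_obs();print(yaw(o),goal(o,[.446,-.1437,.2],-5.1))"
```

```text
-71.39139543040318 ([0.3768, -0.2965, 0.0563], [-0.0, -0.0001, -1.157])
```

```bash
python3 -m jog '[0.04,-0.03,0,0,0,-0.12,0, 0.085,-0.065,0,0,0,-0.25,0, 0.13,-0.10,0.01,0,0,-0.4,0, 0.175,-0.135,0.02,0,0,-0.55,0, 0.22,-0.17,0.03,0,0,-0.7,0, 0.265,-0.205,0.04,0,0,-0.85,0, 0.31,-0.24,0.05,0,0,-1,0, 0.345,-0.27,0.056,0,0,-1.1,0, 0.3768,-0.2965,0.056,0,0,-1.157,0, 0.3768,-0.2965,0.056,0,0,-1.157,0, 0.3768,-0.2965,0.056,0,0,-1.157,0]'
python3 -c "
from h import *;from bench import *
o=get_obs();print(o['q'],yaw(o),goal(o,[.446,-.1437,.063],-5.1))"
```

```text
time_s: 2.38
eef_pos: [0.4459, -0.144, 0.2004]
eef_rot: [0.0, 0.738, 0.675, -0.0]
wrist_force: [0.0, 0.4, -0.0]
opening: 0.998
grasp_force: 0.0
[-5.66303311e-01 -3.51941485e-04  1.92248205e+00 -4.78386095e-04
  1.21928856e+00 -4.77181682e-01] -5.096858708360424 ([0.0004, 0.0001, 0.1374], [-0.0001, 0.0005, 0.0001])
```

```bash
python3 -m jog '[0,0,0.05,0,0,0,0, 0,0,0.1,0,0,0,0, 0,0,0.125,0,0,0,0, 0,0,0.137,0,0,0,0, 0,0,0.137,0,0,0,0, 0,0,0.137,0,0,0,1, 0,0,0.137,0,0,0,1, 0,0,0.137,0,0,0,1, 0,0,0.137,0,0,0,1, 0,0,0.137,0,0,0,1, 0,0,0.137,0,0,0,1]'
```

```text
time_s: 3.75
eef_pos: [0.4467, -0.1442, 0.0646]
eef_rot: [0.001, 0.738, 0.675, 0.0]
wrist_force: [-2.1, -0.6, 6.1]
opening: 0.523
grasp_force: 60.6
```

```bash
python3 -m jog '[0,0,-0.02,0,0,0,1, 0,0,-0.05,0,0,0,1, 0,0,-0.09,0,0,0,1, 0,0,-0.11,0,0,0,1, 0,0,-0.11,0,0,0,1]'
python3 - <<'E'
from h import *;from bench import *
o=get_obs();print(goal(o,[.5937,-.2997,.17],-5.1))
E
```

```text
time_s: 4.38
eef_pos: [0.447, -0.1442, 0.175]
eef_rot: [0.002, 0.738, 0.675, 0.001]
wrist_force: [1.1, -0.8, -2.4]
opening: 0.522
grasp_force: 62.3
([-0.1419, 0.1599, 0.0059], [0.0037, 0.0019, 0.0003])
```

```bash
python3 -m jog '[-0.03,0.03,0,0,0,0,1, -0.06,0.068,0,0,0,0,1, -0.09,0.1,0,0,0,0,1, -0.12,0.135,0,0,0,0,1, -0.142,0.16,0,0,0,0,1, -0.142,0.16,0,0,0,0,1, -0.142,0.16,0,0,0,0,1]'
python3 - <<'E'
from h import *;from bench import *
o=get_obs();print(o['eef_pos'],yaw(o),o['q'])
p=camera("scene");t=camera("top");f=p["frame"][:,:,::-1];g=t["frame"][:,:,::-1]
x,y=proj(p,[.594,-.3,.11])[0].astype(int);print(x-50,y-60)
a,b=proj(t,[.594,-.3,.1])[0].astype(int)
cv2.imwrite("pics/c2.png",np.hstack([cv2.resize(f[y-60:y+60,x-50:x+50],(500,600),interpolation=2),cv2.resize(g[b-60:b+60,a-30:a+30],(300,600),interpolation=2)]))
E
```

```text
time_s: 5.25
eef_pos: [0.5916, -0.2983, 0.1712]
eef_rot: [-0.002, 0.738, 0.675, -0.0]
wrist_force: [0.9, -0.5, -2.9]
opening: 0.522
grasp_force: 62.5
[ 0.59157615 -0.29827175  0.17124557] -5.092211719528791 [-6.45811233e-01  4.51764906e-01  1.43792936e+00  1.24190993e-04
  1.25563504e+00 -5.56970862e-01]
368 221
```

View pics/c2.png

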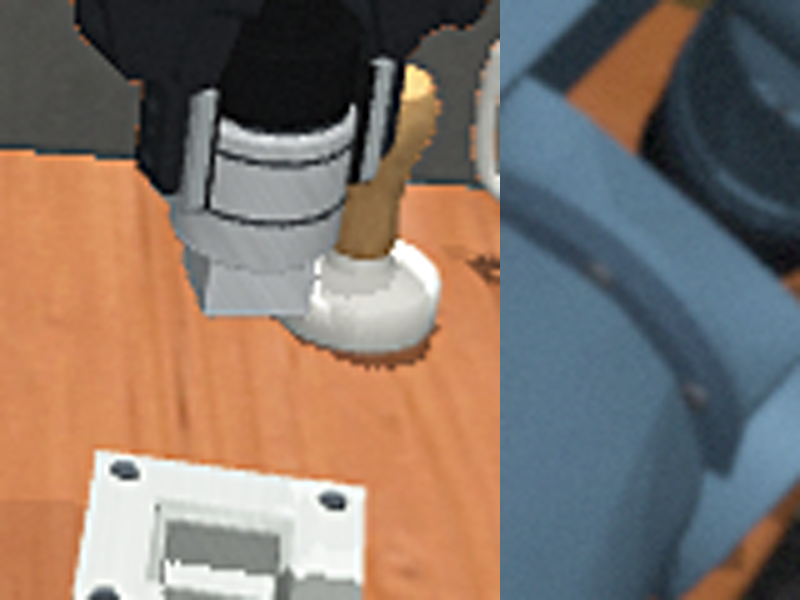

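```bash
python3 - <<'E'
from h import *;from bench import *
p=camera("scene")
w=plane(p,np.array([(206,316),(307,316)])/5+[368,221],.1146);d=w[1]-w[0]
a=np.arctan2(d[1],d[0]);print(w,np.linalg.norm(d),np.degrees(a))
n=np.array([-np.sin(a),np.cos(a),0]);print("centre",w.mean(0)+.015*n)
# predicted corners for model at several yaw about TCP
for y in (-33,-30,-27,-24,-21):
    A=R.from_euler("z",y,degrees=True).as_matrix()
    for z in(.1146,.1346):
        X=np.array([[-.015,.015,0],[-.015,-.015,0],[.015,-.015,0],[.015,.015,0]])@A.T+[.5916,-.2983,z]
        print(y,z,((proj(p,X)-[368,221])*5).round(0).tolist())
E
```

```text
[[ 0.57388243 -0.30649889  0.1146    ]
 [ 0.59903194 -0.31756562  0.1146    ]] 0.027476722912048692 -23.751319797797734
centre [ 0.5924987  -0.29830272  0.1146    ]
-33 0.1146 [[187.0, 254.0], [189.0, 311.0], [301.0, 321.0], [296.0, 263.0]]
-33 0.1346 [[194.0, 192.0], [196.0, 249.0], [310.0, 258.0], [304.0, 201.0]]
-30 0.1146 [[184.0, 255.0], [192.0, 313.0], [304.0, 320.0], [293.0, 261.0]]
-30 0.1346 [[191.0, 194.0], [199.0, 250.0], [313.0, 257.0], [301.0, 200.0]]
-27 0.1146 [[182.0, 256.0], [195.0, 315.0], [306.0, 318.0], [289.0, 260.0]]
-27 0.1346 [[189.0, 195.0], [202.0, 252.0], [315.0, 256.0], [298.0, 198.0]]
-24 0.1146 [[179.0, 258.0], [198.0, 317.0], [309.0, 317.0], [286.0, 258.0]]
-24 0.1346 [[186.0, 196.0], [206.0, 254.0], [318.0, 254.0], [294.0, 197.0]]
-21 0.1146 [[177.0, 259.0], [202.0, 318.0], [311.0, 315.0], [283.0, 257.0]]
-21 0.1346 [[184.0, 198.0], [209.0, 255.0], [320.0, 252.0], [291.0, 195.0]]
```

```bash
python3 - <<'E'
from h import *;from bench import *
p=camera("scene");f=p["frame"][:,:,::-1]
c=cv2.resize(f[255:295,395:445],(800,640),interpolation=0)[:600].copy()
for y,col in((-24,(0,0,255)),(-29,(0,255,0)),(-19,(255,0,0))):
    A=R.from_euler("z",y,degrees=True).as_matrix()
    X=np.array([[-.015,.015,0],[-.015,-.015,0],[.015,-.015,0]])@A.T+[.5922,-.2983,.1146]
    q=((proj(p,X)-[395,255]+.5)*16).astype(int);cv2.polylines(c,[q],False,col,1)
cv2.imwrite("pics/c3.png",c)
E
```

```text
(no output)
```

View pics/c3.png

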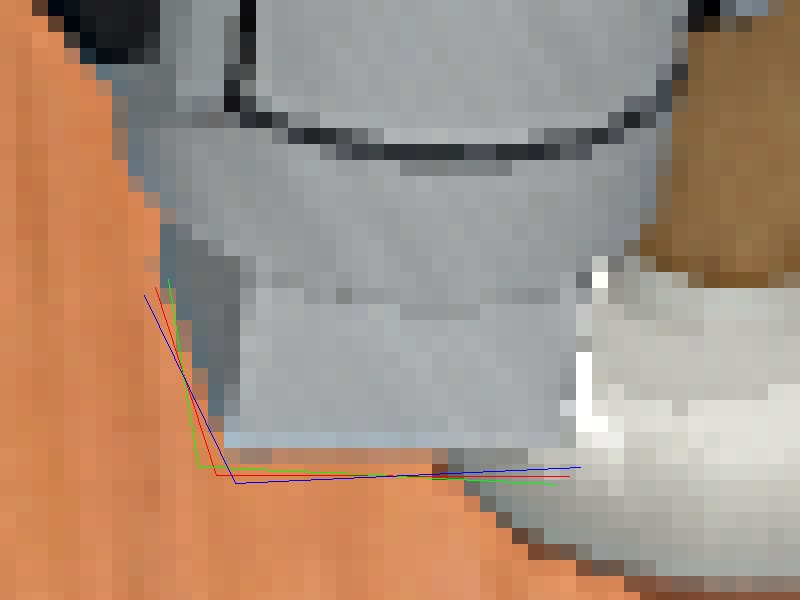

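```bash
python3 -c "
from h import *;from bench import *
o=get_obs();print(goal(o,[.5937,-.301,.1],-18.9))"
```

```text
([-0.0024, 0.0017, 0.0732], [-0.0006, -0.0003, 0.2415])
```

```bash
python3 -m jog '[-0.001,0.001,0.02,0,0,0.08,1, -0.002,0.0015,0.05,0,0,0.16,1, -0.0024,0.0017,0.07,0,0,0.241,1, -0.0024,0.0017,0.072,0,0,0.241,1, -0.0024,0.0017,0.072,0,0,0.241,1, -0.0024,0.0017,0.072,0,0,0.241,1]'
python3 - <<'E'
from h import *;from bench import *
o=get_obs();e=o['eef_pos'];print(e,yaw(o))
p=camera("scene");f=p["frame"][:,:,::-1]
x0,y0=proj(p,[.594,-.3,.04])[0].astype(int)-[40,30];print(x0,y0)
c=cv2.resize(f[y0:y0+60,x0:x0+80],(800,600),interpolation=0).copy()
A=R.from_euler("z",-37.8,degrees=True).as_matrix()
S=np.array([[-1,-1,0],[1,-1,0],[1,1,0],[-1,1,0]])@A.T
dr=lambda X,col:cv2.polylines(c,[((proj(p,X)-[x0,y0]+.5)*10).astype(int)],True,col,1)
dr(S*.04+[.5938,-.3009,.026],(0,0,255))
dr(S*.0165+[.5938,-.3009,.026],(0,0,255))
dr(S*.015+[e[0],e[1],e[2]-.0566],(0,255,0))
cv2.imwrite("pics/c4.png",c)
E
```

```text
time_s: 6.2
eef_pos: [0.595, -0.3024, 0.1029]
eef_rot: [0.001, 0.813, 0.582, 0.0]
wrist_force: [-0.4, 0.3, -2.6]
opening: 0.52
grasp_force: 62.5
[ 0.59496585 -0.30235793  0.10289488] -18.85058721397046
373 292
```

View pics/c4.png

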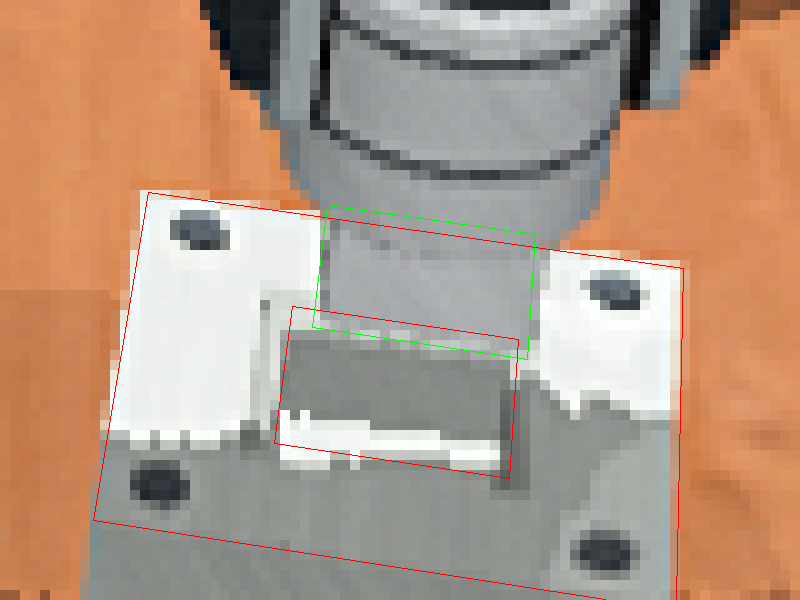

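```bash
python3 -m jog '[0,-0.0028,0,0,0,0,1, 0,-0.0028,0.01,0,0,0,1, 0,-0.0028,0.016,0,0,0,1, 0,-0.0028,0.021,0,0,0,1, 0,-0.0028,0.025,0,0,0,1, 0,-0.0028,0.028,0,0,0,1, 0,-0.0028,0.028,0,0,0,1]'
```

```text
time_s: 7.12
eef_pos: [0.5916, -0.3008, 0.0729]
eef_rot: [-0.0, 0.814, 0.581, 0.0]
wrist_force: [0.8, 1.4, -3.6]
opening: 0.516
grasp_force: 62.4
```

```bash
python3 -m jog '[0,0,0.003,0,0,0,1, 0,0,0.006,0,0,0,1, 0,0,0.008,0,0,0,1, 0,0,0.009,0,0,0,1, 0,0,0.009,0,0,0,1]'
```

```text
time_s: 7.75
eef_pos: [0.5916, -0.3009, 0.0648]
eef_rot: [-0.0, 0.814, 0.581, 0.0]
wrist_force: [-1.1, 2.6, 3.1]
opening: 0.517
grasp_force: 63.1
```

```bash
python3 -m jog '[0,0,0.001,0,0,0,1, 0,0,0.002,0,0,0,1, 0,0,0.002,0,0,0,1]'; python3 -c "
from bench import *
for i in range(4): camera('top');o=get_obs();print(o['eef_pos'],o['wrist_force'])"
```

```text
time_s: 8.12
eef_pos: [0.5917, -0.3009, 0.0647]
eef_rot: [-0.0, 0.814, 0.581, -0.0]
wrist_force: [-6.4, 6.3, 17.1]
opening: 0.52
grasp_force: 64.6
[ 0.59169652 -0.30087841  0.06471492] [-5.88901485  6.58923469 16.85672017]
[ 0.59169688 -0.3008617   0.06464575] [-5.57453271  6.21563602 16.50969347]
[ 0.59168577 -0.3008914   0.06467775] [-6.75893051  6.0816697  15.92184708]
[ 0.59171215 -0.30088741  0.0647038 ] [-6.2037345   7.08148568 14.9222367 ]
```

```bash
python3 -m jog '[0,0,-0.002,0,0,0,1, 0,0,-0.002,0,0,0,0, 0,0,-0.002,0,0,0,0, 0,0,-0.002,0,0,0,0, 0,0,-0.002,0,0,0,0, 0,0,-0.03,0,0,0,0, 0,0,-0.065,0,0,0,0, 0,0,-0.085,0,0,0,0, 0,0,-0.085,0,0,0,0]'
python3 - <<'E'
from h import *;from bench import *
o=get_obs();print(yaw(o),o['q'])
p=camera("scene");f=p["frame"][:,:,::-1]
x0,y0=proj(p,[.594,-.3,.06])[0].astype(int)-[40,35];print(x0,y0)
cv2.imwrite("pics/c5.png",cv2.resize(f[y0:y0+75,x0:x0+80],(640,600),interpolation=2))
E
```

```text
time_s: 9.45
eef_pos: [0.5926, -0.3017, 0.1492]
eef_rot: [0.002, 0.814, 0.581, 0.001]
wrist_force: [0.4, -0.1, -0.1]
opening: 1.002
grasp_force: 0.0
-18.90562027027618 [-6.49087879e-01  4.76530561e-01  1.45073426e+00 -2.20978343e-06
  1.21052953e+00 -3.19119631e-01]
374 276
```

View pics/c5.png

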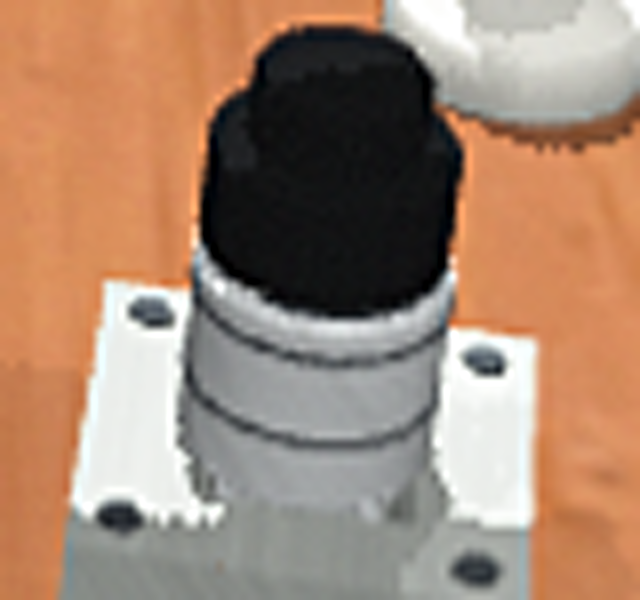

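The vial stands upright and fully home in the socket, with the cap's knob at about (345,65) in the crop. Next I grip the knob.

```bash
python3 -m jog '[0.0015,0,0.015,0,0,0,0, 0.0015,0,0.03,0,0,0,0, 0.0015,0,0.03,0,0,0,0, 0.0015,0,0.03,0,0,0,1, 0.0015,0,0.03,0,0,0,1, 0.0015,0,0.03,0,0,0,1, 0.0015,0,0.03,0,0,0,1, 0.0015,0,0.03,0,0,0,1, 0.0015,0,0.03,0,0,0,1]'; python3 -c "
from bench import *
o=get_obs();print(o['torque'],o['wrist_force'])"
```

```text
time_s: 10.62
eef_pos: [0.5926, -0.3, 0.1182]
eef_rot: [0.001, 0.814, 0.581, 0.0]
wrist_force: [0.7, -0.5, 5.6]
opening: 0.319
grasp_force: 59.3
[-0.01621416 -0.11904032 -0.01918652] [ 0.67128474 -0.46005108  5.63765509]
```

```bash
python3 -m jog '[0,0,0,0,0,0.06,1, 0,0,0,0,0,0.12,1, 0,0,0,0,0,0.18,1, 0,0,0,0,0,0.24,1, 0,0,0,0,0,0.24,1]'; python3 -c "
from bench import *;from h import *
o=get_obs();print(o['torque'],o['wrist_force'],yaw(o))"
```

```text
time_s: 11.25
eef_pos: [0.5924, -0.3, 0.1183]
eef_rot: [0.001, 0.878, 0.48, 0.0]
wrist_force: [-0.6, -0.5, 6.0]
opening: 0.318
grasp_force: 59.4
[-0.04535462  0.1117991   0.00348285] [-0.6086767  -0.46765052  6.02146693] -32.69235910429794
```

```bash
python3 -m jog '[0,0,0,0,0,0.06,1, 0,0,0,0,0,0.12,1, 0,0,0,0,0,0.18,1, 0,0,0,0,0,0.18,1]'; python3 -c "
from bench import *;from h import *
o=get_obs();print(o['torque'],o['wrist_force'],yaw(o))"
```

```text
time_s: 11.75
eef_pos: [0.5922, -0.3001, 0.1183]
eef_rot: [0.001, 0.917, 0.399, -0.0]
wrist_force: [-1.7, -0.1, 7.3]
opening: 0.322
grasp_force: 59.6
[-0.11404906  0.24735454  0.02378144] [-1.67884347 -0.08311738  7.34200403] -43.00011496139896
```

Little resistance at 0.42 rad, so this looks like the opening direction. I'll keep turning and test with a small lift.

```bash
python3 -m jog '[0,0,0,0,0,0.1,1, 0,0,0,0,0,0.2,1, 0,0,0,0,0,0.3,1, 0,0,0,0,0,0.4,1, 0,0,0,0,0,0.5,1, 0,0,0,0,0,0.5,1]'; python3 -c "
from bench import *;from h import *
o=get_obs();print(o['torque'],o['wrist_force'],yaw(o))"
```

```text
time_s: 12.5
eef_pos: [0.5931, -0.2996, 0.1184]
eef_rot: [0.001, 0.987, 0.159, 0.001]
wrist_force: [2.5, 1.6, 5.6]
opening: 0.32
grasp_force: 59.4
[ 0.18883074 -0.36720052  0.05195309] [2.48011931 1.55307706 5.58999458] -71.67168272414727
```

```bash
python3 -m jog '[0,0,-0.002,0,0,0,1, 0,0,-0.004,0,0,0,1, 0,0,-0.004,0,0,0,1]'; python3 -c "
from bench import *;from h import *
o=get_obs();print(o['torque'],o['wrist_force'],yaw(o))"
```

```text
time_s: 12.88
eef_pos: [0.5914, -0.2993, 0.1204]
eef_rot: [-0.001, 0.987, 0.16, -0.001]
wrist_force: [0.4, -0.0, -1.9]
opening: 0.323
grasp_force: 59.4
[-0.0450142  -0.1287774   0.06719989] [ 0.40764586 -0.02717866 -1.8567349 ] -71.61840311219444
```

The lift force is close to the weight of the vial, so the cap may not be free yet. I'll go back down, turn further and lift again.

```bash
python3 -m jog '[0,0,0.003,0,0,0,1, 0,0,0.003,0,0,0.08,1, 0,0,0.003,0,0,0.15,1, 0,0,0.003,0,0,0.15,1]'; python3 -c "
from bench import *;from h import *
o=get_obs();print(o['torque'],o['wrist_force'],yaw(o))"
python3 -m jog '[0,0,-0.002,0,0,0,1, 0,0,-0.004,0,0,0,1, 0,0,-0.006,0,0,0,1, 0,0,-0.006,0,0,0,1]'; python3 - <<'E'
from h import *;from bench import *
for i in range(3):
    p=camera("scene");o=get_obs();print(o['torque'],o['wrist_force'],yaw(o))
f=p["frame"][:,:,::-1]
x0,y0=374,276
cv2.imwrite("pics/c6.png",cv2.resize(f[y0:y0+75,x0:x0+80],(640,600),interpolation=2))
E
```

```text
time_s: 13.38
eef_pos: [0.5927, -0.2996, 0.1188]
eef_rot: [0.0, 0.996, 0.086, 0.001]
wrist_force: [2.5, 0.8, 1.3]
opening: 0.322
grasp_force: 59.8
[ 0.14459191 -0.44189385  0.39482036] [2.50633743 0.81451828 1.28821254] -80.13845005104373
time_s: 13.88
eef_pos: [0.5907, -0.2987, 0.122]
eef_rot: [-0.001, 0.996, 0.085, -0.002]
wrist_force: [3.2, -1.9, -17.0]
opening: 0.318
grasp_force: 60.4
[-0.29458011 -0.54908532  0.31917587] [  2.86392075  -1.80029656 -16.84206516] -80.21147526885099
[-0.1798005  -0.48486458  0.34606488] [  2.77065825  -1.12918996 -16.81643308] -80.21425672040291
[-0.10924943 -0.45307717  0.3197151 ] [  1.9640476   -0.51940831 -16.25124545] -80.22093183112878
```

View pics/c6.png

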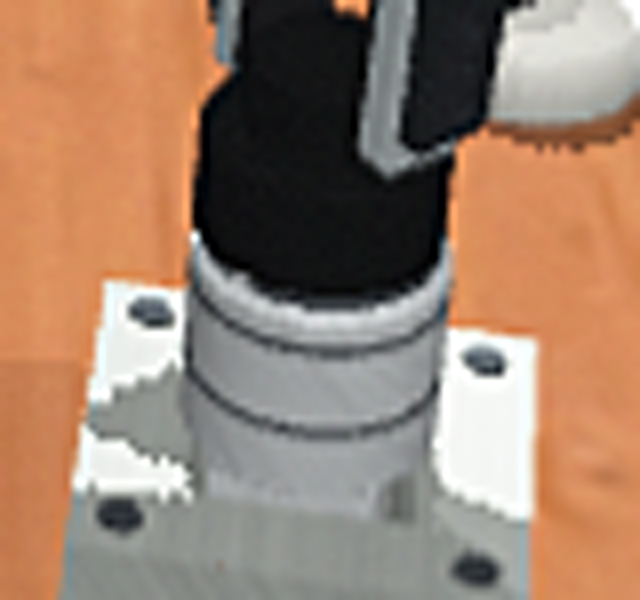

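The vial rose about 2 mm with the cap while the cap bore on its stop, with about 0.35 N·m at 1.07 rad. I'll push it back home, back the turn off slightly to remove the friction, and lift again.

```bash
python3 -m jog '[0,0,0.004,0,0,0,1, 0,0,0.007,0,0,0,1, 0,0,0.008,0,0,0,1, 0,0,0.008,0,0,-0.05,1, 0,0,0.008,0,0,-0.1,1, 0,0,0.008,0,0,-0.1,1]'; python3 -c "
from bench import *;from h import *
o=get_obs();print(o['torque'],o['wrist_force'],yaw(o))"
python3 -m jog '[0,0,-0.003,0,0,0,1, 0,0,-0.005,0,0,0,1, 0,0,-0.007,0,0,0,1, 0,0,-0.007,0,0,0,1]'; python3 -c "
from bench import *;from h import *
o=get_obs();print(o['torque'],o['wrist_force'],yaw(o))"
```

```text
time_s: 14.78
eef_pos: [0.5934, -0.3007, 0.119]
eef_rot: [0.002, 0.991, 0.135, 0.002]
wrist_force: [-0.3, 1.5, 2.0]
opening: 0.322
grasp_force: 62.6
[ 0.23756233 -0.0995481   0.02288732] [-0.30153656  1.46544693  2.00441807] -74.5344509599621
time_s: 15.28
eef_pos: [0.5921, -0.2997, 0.1233]
eef_rot: [0.0, 0.991, 0.135, -0.0]
wrist_force: [1.0, -0.0, -2.3]
opening: 0.324
grasp_force: 62.0
[-0.08548474 -0.14546041  0.08292885] [ 1.02655482 -0.01865269 -2.28669432] -74.49762728479611
```

```bash
cat > t.sh <<'E'
python3 -c "
from bench import *;from h import *
o=get_obs();print('   TZ %.3f'%o['torque'][2],o['wrist_force'].round(1),'yaw %.1f'%yaw(o),'z %.4f'%o['eef_pos'][2])"
E
python3 -m jog '[0,0,0.004,0,0,0,1, 0,0,0.007,0,0,0,1, 0,0,0.007,0,0,0,1]' >/dev/null; sh t.sh
python3 -m jog '[0,0,0,0,0,0.08,1]' >/dev/null; sh t.sh
python3 -m jog '[0,0,0,0,0,0.05,1]' >/dev/null; sh t.sh
python3 -m jog '[0,0,0,0,0,-0.08,1]' >/dev/null; sh t.sh
python3 -m jog '[0,0,0,0,0,-0.1,1]' >/dev/null; sh t.sh
python3 -m jog '[0,0,0,0,0,-0.1,1]' >/dev/null; sh t.sh
python3 -m jog '[0,0,0,0,0,-0.1,1]' >/dev/null; sh t.sh
```

```text
TZ 0.050 [1.1 1.4 7.9] yaw -74.5 z 0.1186
   TZ 0.410 [0.7 2.  7.8] yaw -79.1 z 0.1186
   TZ 0.733 [1.3 1.3 8. ] yaw -82.0 z 0.1185
   TZ 0.090 [1.5 3.2 7.4] yaw -77.3 z 0.1186
   TZ -0.031 [0.6 1.7 7.9] yaw -71.4 z 0.1185
   TZ -0.097 [0.8 0.8 6.3] yaw -65.7 z 0.1184
   TZ -0.033 [0.5 0.6 5.9] yaw -60.0 z 0.1184
```

CW is the opening direction. The stop is near yaw -77, and the cap turned freely for 0.3 rad back from it. The earlier lifts were held by friction against the stop, so I'll lift from mid-range with no torque on the cap.

```bash
python3 -m jog '[0,0,0,0,0,0.08,1, 0,0,0,0,0,0.14,1, 0,0,0,0,0,0.12,1, 0,0,0,0,0,0.11,1]' >/dev/null; sh t.sh
python3 -m jog '[0,0,-0.001,0,0,0,1]' >/dev/null; sh t.sh
python3 -m jog '[0,0,-0.002,0,0,0,1]' >/dev/null; sh t.sh
python3 -m jog '[0,0,-0.002,0,0,0,1,0,0,-0.002,0,0,0,1]' >/dev/null; sh t.sh
```

```text
TZ -0.033 [1.7 0.9 7. ] yaw -66.4 z 0.1183
   TZ -0.001 [ 1.  -0.5  1.8] yaw -66.5 z 0.1184
   TZ -0.021 [ 1.6  0.4 -0.8] yaw -66.5 z 0.1192
   TZ 0.041 [ 0.9 -0.5 -2.4] yaw -66.5 z 0.1205
```

```bash
python3 -m jog '[0,0,0.001,0,0,0.05,1, 0,0,0.000,0,0,-0.05,1, 0,0,-0.001,0,0,0.06,1, 0,0,-0.002,0,0,-0.06,1, 0,0,-0.003,0,0,0.06,1, 0,0,-0.004,0,0,-0.06,1, 0,0,-0.005,0,0,0.06,1, 0,0,-0.006,0,0,0,1, 0,0,-0.006,0,0,0,1]' >/dev/null; sh t.sh
python3 - <<'E'
from h import *;from bench import *
p=camera("scene");f=p["frame"][:,:,::-1]
x0,y0=374,276
cv2.imwrite("pics/c7.png",cv2.resize(f[y0:y0+75,x0:x0+80],(640,600),interpolation=2))
E
```

```text
TZ 0.034 [ 0.1 -0.1 -2.7] yaw -66.5 z 0.1268
```

View pics/c7.png

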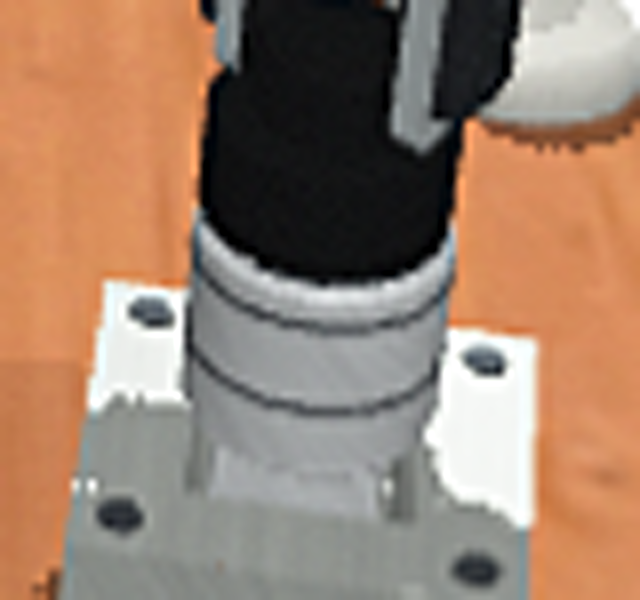

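The vial still rises with the cap, about 8 mm here, with its foot still in the socket. I'll lower it home and sweep anticlockwise, watching the torque.

```bash
python3 -m jog '[0,0,0.004,0,0,0,1, 0,0,0.0075,0,0,0,1, 0,0,0.0095,0,0,0,1, 0,0,0.0095,0,0,0,1]' >/dev/null; sh t.sh
python3 -m jog '[0,0,0,0,0,-0.17,1, 0,0,0,0,0,-0.34,1]' >/dev/null; sh t.sh
python3 -m jog '[0,0,0,0,0,-0.17,1, 0,0,0,0,0,-0.34,1]' >/dev/null; sh t.sh
python3 -m jog '[0,0,0,0,0,-0.1,1]' >/dev/null; sh t.sh
python3 -m jog '[0,0,0,0,0,-0.1,1]' >/dev/null; sh t.sh
python3 -m jog '[0,0,0,0,0,-0.1,1]' >/dev/null; sh t.sh
python3 -m jog '[0,0,0,0,0,-0.1,1]' >/dev/null; sh t.sh
```

```text
TZ -0.010 [0.3 0.3 1.6] yaw -66.5 z 0.1185
   TZ 0.040 [-0.5  0.8  2.2] yaw -46.7 z 0.1183
   TZ 0.009 [0.3 0.1 2. ] yaw -27.2 z 0.1183
   TZ -0.022 [ 0.4 -0.2  2.1] yaw -21.5 z 0.1183
   TZ -0.018 [-0.  -0.4  2.2] yaw -15.9 z 0.1183
   TZ 0.011 [ 0.6 -0.9  2.4] yaw -10.1 z 0.1183
   TZ -0.054 [-0.3 -0.   2. ] yaw -4.4 z 0.1183
```

```bash
for i in 1 2 ; do :; done
python3 -m jog '[0,0,0,0,0,-0.1,1]' >/dev/null; sh t.sh
python3 -m jog '[0,0,0,0,0,-0.1,1]' >/dev/null; sh t.sh
python3 -m jog '[0,0,0,0,0,-0.1,1]' >/dev/null; sh t.sh
```

```text
TZ 0.002 [-0.2  0.6  0.7] yaw 1.3 z 0.1183
   TZ -0.145 [-0.4  1.9  1.9] yaw 7.0 z 0.1184
   TZ -0.564 [0.2 0.7 2.2] yaw 12.7 z 0.1183
```

The free range is about 1.43 rad, with a stop at each end (-77 and +7). The cap stays locked near the CW end, so I'll try lifting near the CCW end.

```bash
python3 -m jog '[0,0,0,0,0,0.1,1, 0,0,0,0,0,0.2,1, 0,0,0,0,0,0.2,1]' >/dev/null; sh t.sh
python3 -m jog '[0,0,-0.002,0,0,0,1,0,0,-0.003,0,0,0,1,0,0,-0.004,0,0,0,1,0,0,-0.004,0,0,0,1]' >/dev/null; sh t.sh
```

```text
TZ -0.028 [0.4 0.4 2.3] yaw 1.2 z 0.1183
   TZ 0.006 [ 1.3  0.4 -0.7] yaw 1.2 z 0.1218
```

```bash
python3 -m jog '[0,0,-0.002,0,0,0,1,0,0,-0.004,0,0,0,1,0,0,-0.006,0,0,0,1,0,0,-0.006,0,0,0,1]' >/dev/null; sh t.sh
python3 - <<'E'
from h import *;from bench import *
p=camera("scene");f=p["frame"][:,:,::-1]
x0,y0=374,276
cv2.imwrite("pics/c8.png",cv2.resize(f[y0:y0+75,x0:x0+80],(640,600),interpolation=2))
E
```

```text
TZ 0.012 [ 0.7  0.1 -0.6] yaw 1.1 z 0.1282
```

View pics/c8.png

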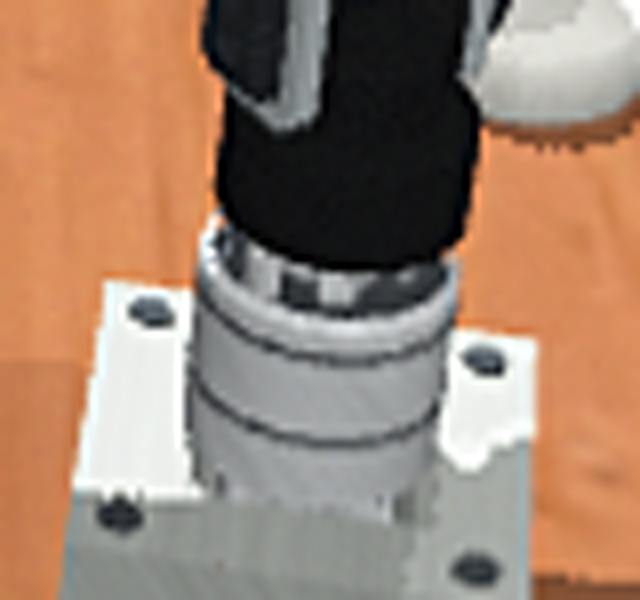

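The cap is coming off anticlockwise; the neck shows beneath it and the vial is still seated (lower ring at y≈443, as before). Next I lift until the cap's rim is 8 cm above the mouth, at TCP z ≈ 0.216.

```bash
python3 -m jog '[0,0,-0.01,0,0,0,1,0,0,-0.025,0,0,0,1,0,0,-0.045,0,0,0,1,0,0,-0.065,0,0,0,1,0,0,-0.08,0,0,0,1,0,0,-0.088,0,0,0,1,0,0,-0.088,0,0,0,1,0,0,-0.088,0,0,0,1,0,0,-0.088,0,0,0,1]'; sh t.sh
python3 - <<'E'
from h import *;from bench import *
p=camera("scene");f=p["frame"][:,:,::-1]
cv2.imwrite("pics/c9.png",cv2.resize(f[180:380,220:480],(780,600),interpolation=2))
E
```

```text
time_s: 23.0
eef_pos: [0.5917, -0.2993, 0.2148]
eef_rot: [-0.001, 0.7, 0.714, -0.0]
wrist_force: [0.0, 0.7, -0.3]
opening: 0.321
grasp_force: 62.3
   TZ -0.014 [ 0.   0.7 -0.3] yaw 1.1 z 0.2148
```

View pics/c9.png

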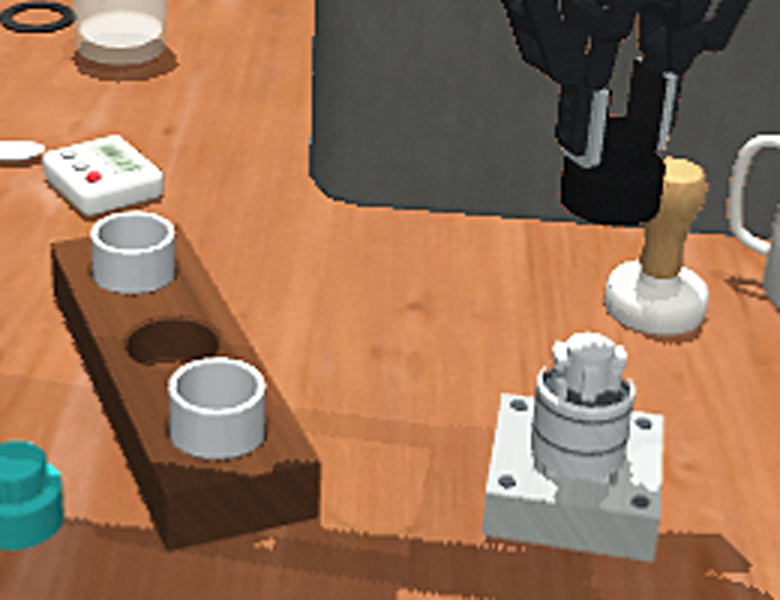

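The gripper holds the cap above the vial (about (612,180)). The vial stands open and seated in the socket (590,420), and everything else is undisturbed, so I'm handing it in.

```bash
python3 -c "
from bench import *;print(hand_in())"
```

```text
the job is handed in; nothing more can be done
None
```

The job is handed in: the vial stands fully home in the stand's socket, its cap opened anticlockwise, and the gripper is holding the cap about 8 cm above the mouth. While I was trying the wrong direction, the vial rose with the cap (up to about 8 mm, foot still in the socket), and I pushed it back home each time.

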